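# Gauge the basket and select its dose

## Task

Find out which filter basket is fitted in the portafilter on the tamping stand: stand the depth gauge flat on the basket's rim and push its rod gently down until it bottoms on the thin basket floor. Read the rod's engraved line against the top of the sleeve (line still above the sleeve: single basket; line sunk into the sleeve: double basket), then press the matching dose button on the console, small for single, large for double, and not the other. Leave the gauge standing on the basket with its reading, and the rest of the counter as it is.

Things in the scene. Friction and masses are not known exactly. Their poses are not given: they have to be found in the camera images.
- stand: Black tamping stand, fixed, base 130 x 112 mm; a steel portafilter (coffee filter holder) with an empty basket is clamped in it and cannot move. Origin under the basket's centre, on the counter; z up. The portafilter's black handle sticks out along -x to 175 mm from the centre, no higher than the rim.
- basket_rim (a point): Centre of the basket's flat level rim: a steel ring, 70 mm outside, 59 mm inside, 92 mm above the counter; z up. Below it is a straight blind hole 59 mm wide with a level floor of thin sheet metal. Its depth, rim to floor, depends on the basket fitted: anywhere from 16 to 32 mm (not told). The floor flexes 1 mm per 18 N; over 20 N bulges it.
- gauge_foot (a point): Basket depth gauge of steel, loose, 270 g, at first upright on the counter. Point: centre of the underside of its round flat foot, 78 mm across, 7 mm thick; z up. A 25 mm wide guide sleeve rises from it to 34 mm above the underside. A 12 mm rod slides along z through both; it takes about 5 N either way and stays where it is put, also when the gauge is lifted by its knob.
- gauge_knob (a point): Centre, half-way up, of the dark wooden knob on the gauge's rod, the place to grip: round, 34 mm across, 30 mm tall, on the gauge's axis. At the start the rod is fully up and this point is 96 mm above the foot's underside; pushing it down by d sends the tip out d - 1 mm below the foot (36 mm travel). Bottomed in a basket of depth D, with the foot on the rim, it is 95 mm - D above the rim.
- gauge_tip (a point): Flat lower end of the gauge's rod, on its axis, 95 mm below the knob's centre; at the start 1 mm above the foot's underside.
- gauge_line (a point): The rod's one dark engraved line, 2 mm wide, 37 mm below the knob's centre (this point on the axis). It is level with the sleeve's top when the tip is 24 mm below the foot's underside; in a shallower basket it stays above the sleeve, in a deeper one it sinks inside.
- console: The grinder's dose console: fixed low black desk unit with aluminium face, 94 (x) by 134 (y) mm, face 40 mm above the counter, with a small and a large push button. Origin under its centre, z up.
- dose_single_top (a point): Centre of the top of the console's small steel button, 22 mm across, one dot beside it: single dose. 62 mm above the counter, z up. Goes 6 mm straight down, about 5 N when fully down, springs back.
- dose_double_top (a point): Centre of the top of the console's large steel button, 34 mm across, two dots beside it: double dose. 68 mm from the small one; same height, travel and force.
- dose_single (a joint): Travel of the small button in m: 0 = up, 0.006 = fully down; counts as pressed from 0.004.
- dose_double (a joint): Travel of the large button in m: 0 = up, 0.006 = fully down; counts as pressed from 0.004.
- tamper: loose brass tamper standing upright: 58 mm wide base, 92 mm high; leave it alone
- jug: loose steel milk jug, 92 mm across, 105 mm high, loop handle on one side; leave it alone
- cup: loose white espresso cup, 62 mm across, 56 mm high; leave it alone
- cup_b: second loose white espresso cup, 62 mm across, 56 mm high; leave it alone
- dosing_cup: loose steel dosing cup without handle, 58 mm across, 50 mm high; leave it alone
- shaker: loose closed steel cocoa shaker, 68 mm across, 115 mm high; leave it alone
- brush: loose counter brush lying flat; leave it alone
Things that resemble listed ones, but are neither listed nor needed, are in the scene too. What is shaped like the console but green is not meant.

How it is judged:
By the outcome, as a careful person would: the job done as asked, in the order asked, and still so for the second after the job is handed in, with the robot touching nothing.
It also fails if it takes over 54 s, if anything falls off the work surface, if the arm or the gripper's body presses on something with over 40 N, if the wrist force passes 120 N, or if a joint passes its speed limit or range.

## Robot

A 7-joint arm with a two-finger parallel gripper is mounted at the origin on the work surface. World frame = base frame: x ahead of the robot, y to its left, z up, the work surface at z = 0. Lengths are in m, angles in rad, forces in N, time in s.
With the tool pointing down it reaches from about 0.35 to 0.9 m from the base axis. Payload 8.1 kg.
Tool frame: the origin (TCP) lies between the finger pads; the fingertips stand 22 mm ahead of it and the grasp point (between the pads) lies 3 mm ahead of it; z points along the fingers, x is the direction in which the jaws open and shut, and the axes are right-handed (so a half turn about z gives the same grasp; the last joint's range is limited). The gripper opens to 92 mm and grips with 3 to 60 N. Pads are 19 mm wide; open, the fingers measure 130 mm over their backs; the gripper's body (75 mm by 190 mm) begins 47 mm behind the grasp point.
Start: joints at [-1.441, 0.434, 0.025, 1.573, -0.012, 1.134, -0.075], TCP at [0.144, 0.608, 0.249] pointing down, gripper open.
Joint ranges: [-2.62, 2.62], [-0.44, 2.09], [-1.27, 1.32], [0.08, 2.57], [-1.32, 4.46], [0.12, 2], [-2.74, 2.74]. Speed limits (rad/s): [2.22, 2.22, 3.01, 3.01, 3.14, 3.14, 3.14].

## Interface

Orientations are given as a rotation vector (axis times angle).
In Python, from cell import arm, vision, order gives the robot as it stands.
- The arm moves only by the tool apply_moves, never from a script. Its argument "commands" is a list of rows, each a list of 6 numbers: the shift along the tool's x, y, z in cm, then the turn, a rotation vector about the tool's x, y, z in rad. A call has 1 to 5 rows; each row shifts and turns the commanded pose from where the row before left it, along the tool's axes as they then stand; what a row does not reach is not made up. A row lasts 1/10 s, in which the tool goes at most 50 mm and 8.59 degrees, less where a joint would pass 70% of its speed; a pose out of reach is approached as far as the arm can. A call with a gripper value outside its range is refused whole. "claw" is the closure, from -1 (fully open) to 1 (shut), so that 0 is half open, set as the call begins (left out, the last holds). The fingers move at their own pace and stop on an object; "newtons" is the grip in N (left out, the last holds). Time passes only in rows, so rows that do not move let the fingers close. It gives the time, the measured TCP pose, the force and the opening at its end, in the units of the state.
- arm.observe(): the state, without advancing time (a new reading comes with each control period).
- vision.get_image(name): name is "side" or "top"; returns (picture, depth): 384x512x3 uint8, red, green, blue; 384x512 float32, m along the optical axis (not along the pixel's ray), 0 where there is no reading.
- vision.get_calibration(name): a dict with "K" (3x3 intrinsics, pixels), "R" (3x3) and "t" (3): a world point X has camera coordinates R X + t. Camera axes: x right, y down, z forward; pixel columns grow to the right and rows downward; lengths in m; the calibration is good to about 2 mm. A picture is of the moment at which its call begins. get_calibration takes no time and is no camera call.
- order.sign_off(): hands the job in, once; it reports no verdict.
The state is a dict: "clock": time; "joints": joint angles; "dq": joint speeds; "joint_efforts": joint torques, N m; "position": TCP position; "ee_rot": TCP orientation; "force": force on the tool from outside, world axes, zero at the start; "ft_torque": the same for the moment, N m; "width": opening from 0.0 (shut) to 1.0 (fully open).
Only numpy, scipy, OpenCV 4.12 (cv2) and the standard library are available. Lean on these libraries where they do the work, as an engineer would, in place of code of your own. Each camera call takes 0.05 s, during which the arm holds its last target.

## Working session

There is one attempt and no reset: what is moved stays moved. The work goes in short steps, Python scripts to look and compute and a tool call to move; the robot and the scene stay as the last step left them, time stands still between calls to the robot, and variables do not carry over. Pictures are saved under pics/ and viewed, and the job is handed in when it is done.

Besides the shell and the picture viewer there is one more tool, called after "Call:" as a command line: name --pt "numbers of a row" for each row, then --argument value for the rest. apply_moves: Moves the arm, as the interface text tells. Its arguments: {"type":"object","properties":{"commands":{"type":"array","items":{"type":"array","items":{"type":"number"}}},"claw":{"type":"number"},"newtons":{"type":"number"}},"required":["commands"]}

```bash
ls; mkdir -p pics
cat > h.py <<'E'
from cell import arm, vision, order
import numpy as np, cv2
def grab(n,tag):
    p,d=vision.get_image(n); cv2.imwrite(f'pics/{tag}.png',p[:,:,::-1]); np.savez(f'pics/{tag}.npz',p=p,d=d); return p,d
def cal(n):
    c=vision.get_calibration(n); return np.array(c['K']),np.array(c['R']),np.array(c['t'])
def ray(n,u,v,z):
    K,R,t=cal(n); C=-R.T@t; w=R.T@np.linalg.solve(K,[u,v,1]); return C+w*(z-C[2])/w[2]
def world(n,d):
    K,R,t=cal(n); v,u=np.mgrid[:d.shape[0],:d.shape[1]]
    P=np.stack([(u-K[0,2])/K[0,0]*d,(v-K[1,2])/K[1,1]*d,d],-1); return (P-t)@R
def proj(n,X):
    K,R,t=cal(n); q=K@(R@np.array(X)+t); return q[:2]/q[2]
E
python3 - <<'E'
from h import *
for n in('side','top'):
    grab(n,n+'0'); K,R,t=cal(n); print(n,K,-R.T@t,R)
print(arm.observe())
E
```

```text
pics
side [[395.85551794   0.         249.2899525 ]
 [  0.         395.85551794 189.64761575]
 [  0.           0.           1.        ]] [-0.10911742 -0.57211062  0.57695086] [[ 0.68072041 -0.73223944  0.02109792]
 [-0.35693058 -0.35669314 -0.86334846]
 [ 0.63970328  0.58016843 -0.50416695]]
top [[406.84359277   0.         256.98020264]
 [  0.         406.84359277 190.6150513 ]
 [  0.           0.           1.        ]] [0.29696823 0.02195427 1.18684819] [[-0.09040934 -0.99589463  0.00447668]
 [-0.97575195  0.08767925 -0.20055046]
 [ 0.19933461 -0.02249976 -0.97967315]]
{'clock': 0.1, 'joints': array([-1.44058566,  0.43517154,  0.02502293,  1.57400576, -0.01164149,
        1.1340172 , -0.07508458]), 'dq': array([ 0.00127388, -0.00374109, -0.00062679, -0.00183119, -0.00096982,
       -0.00046631, -0.00115298]), 'joint_efforts': array([ 2.64660339e-03, -6.69120741e+01,  9.87702124e-01, -3.15143716e+01,
       -6.05011219e-02,  3.74969118e-02,  7.01020076e-05]), 'position': array([0.14415978, 0.60770036, 0.24801281]), 'ee_rot': array([ 2.46374758e+00,  1.94764576e+00, -1.67531989e-03]), 'force': array([-0.02591612, -0.31646206, -0.01941258]), 'ft_torque': array([-0.02405436, -0.03967445, -0.06357675]), 'width': 0.9969207731446715}
```

View pics/side0.png

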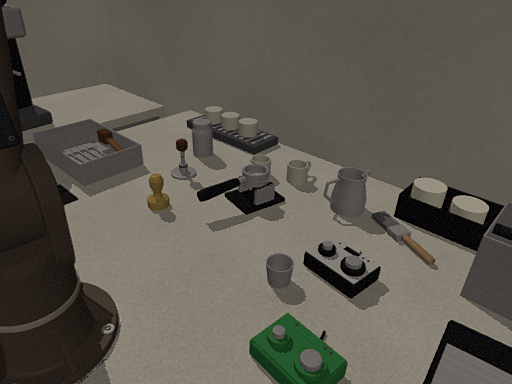

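View pics/top0.png

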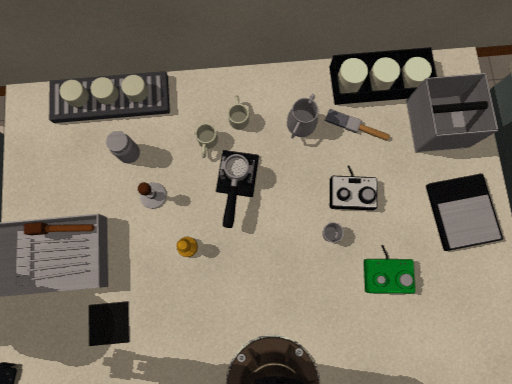

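Side view: gauge knob at about (182,145), basket rim (256,170), aluminium console (342,268), green decoy at (297,352). Top view: gauge foot (153,195), basket (236,166), console (354,192).

Run:
```python
from h import *
W={};P={}
for n in('side','top'):
    z=np.load(f'pics/{n}0.npz'); P[n]=z['p']; W[n]=world(n,z['d'])
    print(n,'counter z',np.median(W[n][200:230,190:215,2]) if n=='top' else W[n][230,180])
def blob(n,box,zlo,zhi,tag):
    u0,u1,v0,v1=box; w=W[n][v0:v1,u0:u1]; m=(w[...,2]>zlo)&(w[...,2]<zhi)
    if m.sum()<5: print(n,tag,'none');return
    mm=m.astype(np.uint8); c=max(cv2.findContours(mm,0,1)[0],key=cv2.contourArea)
    (cx,cy),r=cv2.minEnclosingCircle(c); q=w[m]
    print(n,tag,m.sum(),'mid',((q.min(0)+q.max(0))/2).round(4),'ext',(q.max(0)-q.min(0)).round(4),'medz',np.median(q[:,2]).round(4),'pixcirc',(cx+u0,cy+v0,r), 'ray',ray(n,cx+u0,cy+v0,np.median(q[:,2])).round(4))
blob('top',(130,175,175,215),.095,.125,'knob')
blob('top',(130,175,175,215),.004,.012,'foot')
blob('top',(215,262,148,185),.085,.1,'rim')
blob('side',(238,275,155,190),.087,.1,'rim')
blob('side',(165,200,130,185),.075,.125,'knob')
blob('side',(165,200,130,185),.003,.012,'foot')
blob('top',(328,355,172,212),.055,.07,'b1')
blob('top',(355,380,172,212),.055,.07,'b2')
blob('top',(328,380,172,212),.034,.046,'face')
blob('side',(312,335,230,260),.055,.07,'b1')
blob('side',(338,368,245,280),.055,.07,'b2')
for n,b in(('top',(120,280,130,235)),('top',(320,390,160,220)),('side',(160,300,120,220)),('side',(260,390,220,300))):
    u0,u1,v0,v1=b
    cv2.imwrite(f'pics/c_{n}{u0}.png',cv2.resize(P[n][v0:v1,u0:u1,::-1],None,fx=5,fy=5,interpolation=cv2.INTER_CUBIC))
```

```text
side counter z [3.59632766e-01 7.84711689e-02 5.66745272e-05]
top counter z -0.0006457644775453414
top knob 130 mid [0.5528 0.3047 0.1055] ext [0.0336 0.0323 0.0209] medz 0.109 pixcirc (143.03424644470215, 188.41780853271484, 6.5007100105285645) ray [0.5499 0.3035 0.109 ]
top foot 343 mid [0.5605 0.3055 0.008 ] ext [0.1046 0.1287 0.0079] medz 0.0072 pixcirc (152.0, 195.0, 13.153046607971191) ray [0.5516 0.3045 0.0072]
top rim 159 mid [0.5964 0.0509 0.0915] ext [0.0685 0.0674 0.0128] medz 0.0912 pixcirc (235.44520568847656, 165.62328720092773, 12.46090316772461) ray [0.596  0.0501 0.0912]
side rim 150 mid [0.5949 0.0464 0.0911] ext [0.0686 0.068  0.0082] medz 0.0915 pixcirc (255.42000007629395, 170.5, 12.669212341308594) ray [0.5922 0.0436 0.0915]
side knob 185 mid [0.6012 0.3363 0.0945] ext [0.1344 0.1057 0.0389] medz 0.095 pixcirc (181.5, 145.115385055542, 7.046229362487793) ray [0.5519 0.303  0.095 ]
side foot 346 mid [0.6272 0.4177 0.0075] ext [0.3055 0.3769 0.0089] medz 0.0069 pixcirc (183.01922988891602, 172.0, 13.019331932067871) ray [0.549  0.301  0.0069]
top b1 50 mid [ 0.5006 -0.2475  0.0606] ext [0.024  0.0227 0.011 ] medz 0.0608 pixcirc (343.32758617401123, 192.2586212158203, 4.311479568481445) ray [ 0.4995 -0.2465  0.0608]
top b2 113 mid [ 0.4861 -0.3144  0.0606] ext [0.0399 0.0399 0.0107] medz 0.0609 pixcirc (367.0, 193.0, 7.000100135803223) ray [ 0.4914 -0.3128  0.0609]
top face 1027 mid [ 0.5028 -0.2805  0.04  ] ext [0.105  0.1416 0.0119] medz 0.0392 pixcirc (353.5, 191.0, 27.04173469543457) ray [ 0.5045 -0.2814  0.0392]
side b1 73 mid [ 0.4953 -0.2499  0.0599] ext [0.0209 0.0212 0.0097] medz 0.0619 pixcirc (327.5, 244.5, 5.147915363311768) ray [ 0.4933 -0.2512  0.0619]
side b2 188 mid [ 0.4872 -0.3145  0.06  ] ext [0.0328 0.0381 0.0097] medz 0.0622 pixcirc (353.0, 261.5, 9.178879737854004) ray [ 0.4825 -0.318   0.0622]
```

View pics/c_side160.png

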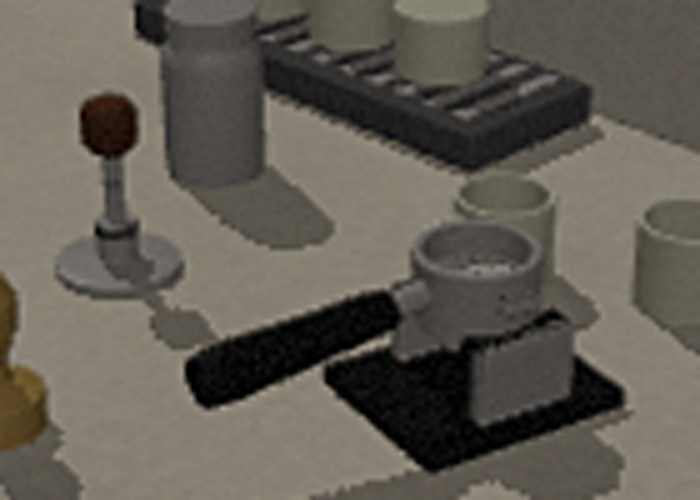

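View pics/c_top120.png

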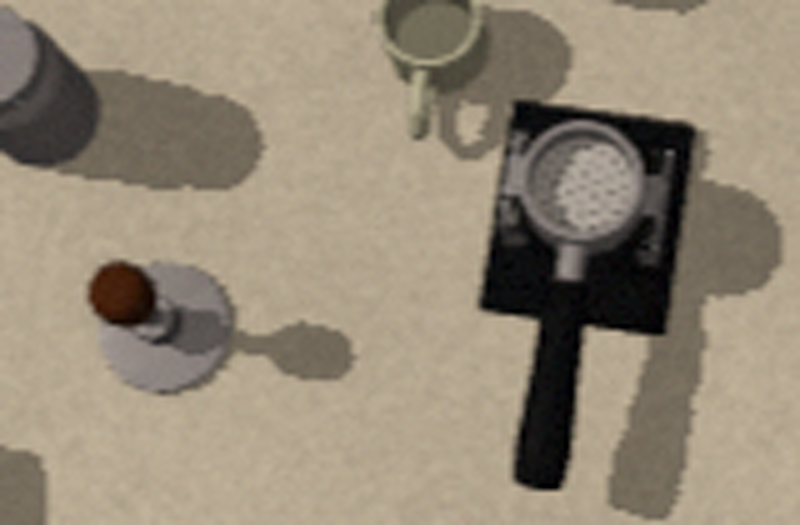

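Run:
```python
from h import *
from scipy.optimize import least_squares
for n,b in(('top',(215,262,148,185)),('side',(238,276,155,185))):
    z=np.load(f'pics/{n}0.npz'); W=world(n,z['d']); u0,u1,v0,v1=b
    w=W[v0:v1,u0:u1]; m=(w[...,2]>.086)&(w[...,2]<.097)
    q=w[m]; c0=(q.min(0)+q.max(0))/2
    vv,uu=np.nonzero(m); pts=np.array([ray(n,u+u0,v+v0,.092)[:2] for u,v in zip(uu,vv)])
    r=np.hypot(*(pts-c0[:2]).T); 
    # mid-ring fit: circle of radius 32.25mm
    k=(r>.027)&(r<.038)
    s=least_squares(lambda c:np.hypot(*(pts[k]-c).T)-.03225,c0[:2],loss='soft_l1',f_scale=.003)
    h=cv2.convexHull(pts.astype(np.float32))
    print(n,s.x.round(4),k.sum(),cv2.minEnclosingCircle(h))
    print(proj(n,[*s.x,.092]))
```

```text
top [0.5957 0.0501] 151 ((0.5955055356025696, 0.05026126652956009), 0.035362523049116135)
[235.43515189 165.64574317]
side [0.5939 0.046 ] 127 ((0.5908858776092529, 0.045164432376623154), 0.040872495621442795)
[255.19582262 169.82088358]
```

Call:
apply_moves --pt "0 0 0 0 0 -0.1165" --pt "0 0 0 0 0 -0.1165" --pt "-3 4 0 0 0 0" --pt "-3 4 0 0 0 0" --pt "-3 4 0 0 0 0" --claw -0.3 --newtons 25

```text
clock: 0.6
position: [0.2652, 0.5168, 0.2483]
ee_rot: [2.22, 2.222, -0.001]
force: [1.1, 1.0, -0.3]
width: 0.658
```

Call:
apply_moves --pt "-3 4 0 0 0 0" --pt "-3 4 0 0 0 0" --pt "-3 4 0 0 0 0" --pt "-3 4 0 0 0 0" --pt "-3 4 0 0 0 0"

```text
clock: 1.1
position: [0.4655, 0.3666, 0.2486]
ee_rot: [-2.221, -2.222, 0.001]
force: [0.1, 0.9, -0.5]
width: 0.652
```

Call:
apply_moves --pt "-3 4 0 0 0 0" --pt "-3 4 0 0 0 0" --pt "0 0 0 0 0 0" --pt "0 0 0 0 0 0"

```text
clock: 1.5
position: [0.545, 0.3067, 0.2481]
ee_rot: [2.225, 2.218, -0.002]
force: [-1.2, 0.6, 0.1]
width: 0.65
```

Call:
apply_moves --pt "-0.4 0.6 4 0 0 0" --pt "0 0 4 0 0 0" --pt "0 0 2.5 0 0 0" --pt "0 0 0 0 0 0"

```text
clock: 1.9
position: [0.5465, 0.3046, 0.1399]
ee_rot: [-2.216, -2.223, 0.011]
force: [-0.7, 0.1, -0.3]
width: 0.652
```

Run:
```python
from h import *
for n in('side','top'):
    p,d=grab(n,n+'1')
    u,v=map(int,proj(n,[.55,.303,.1])); c=p[max(v-55,0):v+55,u-70:u+70,::-1]; cv2.imwrite(f'pics/c1{n}.png',cv2.resize(c,None,fx=5,fy=5,interpolation=2)); print(u,v)
```

```text
180 143
144 189
```

View pics/c1side.png

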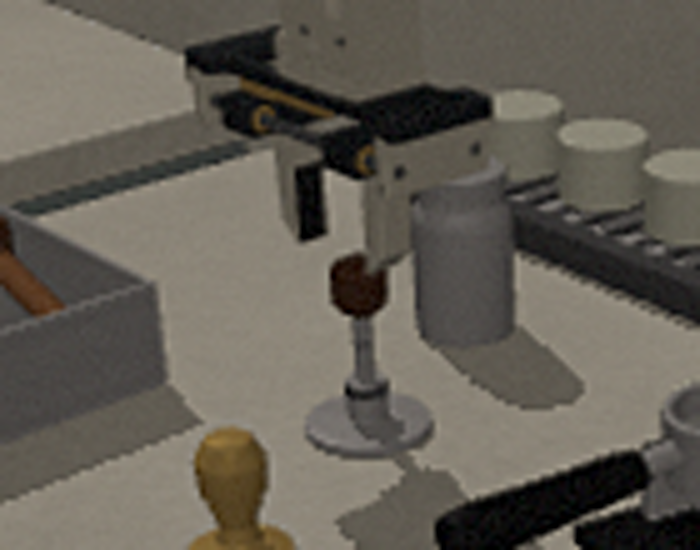

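View pics/c1top.png

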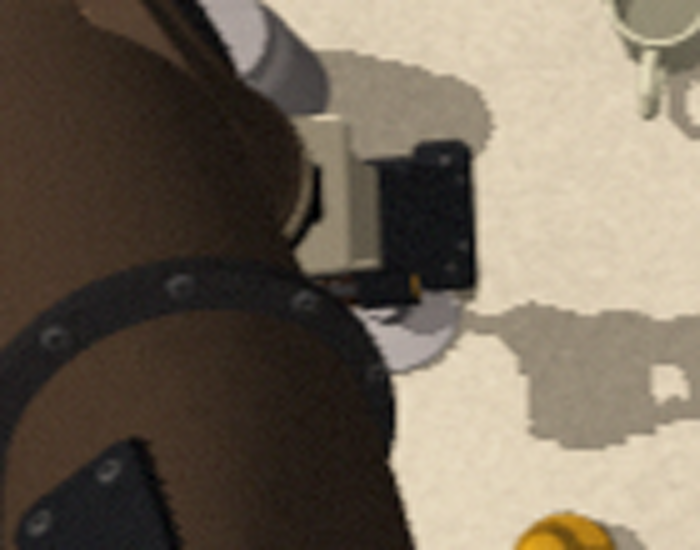

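Run:
```python
from h import *
for i in range(1):
    s=arm.observe(); print(s['position'],s['ee_rot'],s['force'],s['dq'].round(3))
p=s['position']
o=np.array([180-70,143-55])
for X in([*p[:2],p[2]-.022],[*(p[:2]+[0,.03]),p[2]-.022],[*(p[:2]-[0,.03]),p[2]-.022],[.551,.303,.111],[.551,.303,.096]): print((proj('side',X)-o)*5)
```

```text
[0.54937843 0.30548375 0.14416223] [-2.21874500e+00 -2.22308092e+00  5.36909243e-04] [-0.11271571 -0.63919129  0.05876267] [ 0.004 -0.028  0.009 -0.033  0.001 -0.001  0.003]
[348.3556885  242.96283963]
[316.56492367 228.89192989]
[381.11525344 257.46254998]
[354.48219727 261.04823197]
[356.15366953 284.50423506]
```

Call:
apply_moves --pt "-0.2 0.2 1.5 0 0 0" --pt "0 0 1.5 0 0 0" --pt "0 0 1.5 0 0 0" --pt "0 0 0 0 0 0" --pt "0 0 0 0 0 0"

```text
clock: 2.5
position: [0.552, 0.3021, 0.0983]
ee_rot: [-2.221, -2.221, 0.002]
force: [0.7, -0.9, -0.0]
width: 0.649
```

Call:
apply_moves --pt "0 0 0 0 0 0" --pt "0 0 0 0 0 0" --pt "0 0 0 0 0 0"

```text
clock: 2.8
position: [0.5526, 0.3024, 0.0993]
ee_rot: [2.221, 2.221, 0.002]
force: [-0.5, -0.3, -1.1]
width: 0.65
```

Call:
apply_moves --pt "0 0 0 0 0 0" --pt "0 0 0 0 0 0" --pt "0 0 0 0 0 0" --pt "0 0 0 0 0 0" --pt "0 0 0 0 0 0" --claw 1 --newtons 25

```text
clock: 3.3
position: [0.5522, 0.3024, 0.0987]
ee_rot: [-2.221, -2.222, -0.0]
force: [0.4, 1.5, 0.1]
width: 0.366
```

Call:
apply_moves --pt "0 0 0 0 0 0" --pt "0 0 0 0 0 0" --pt "0 0 0 0 0 0"

```text
clock: 3.6
position: [0.5523, 0.3024, 0.0987]
ee_rot: [-2.221, -2.222, -0.0]
force: [-0.7, 2.1, 0.1]
width: 0.366
```

Run:
```python
from h import *
n='side'
p,d=grab(n,n+'2')
u,v=180,143; c=p[max(v-55,0):v+55,u-70:u+70,::-1]; cv2.imwrite(f'pics/c2{n}.png',cv2.resize(c,None,fx=5,fy=5,interpolation=2)); print(arm.observe())
```

```text
{'clock': 3.65, 'joints': array([-0.6517141 ,  0.59158479,  0.0980893 ,  1.72376593, -0.07428142,
        0.82968972,  1.05095439]), 'dq': array([ 2.57959864e-04,  5.64186298e-04,  4.67433451e-04, -1.34871161e-04,
        8.90552586e-04,  4.55744078e-05, -1.92593001e-03]), 'joint_efforts': array([ 5.19254543e-01, -7.20866561e+01,  3.21939960e+00, -2.51694810e+01,
        2.16005542e-01,  3.07971658e-01, -1.38958989e-03]), 'position': array([0.55224958, 0.30230629, 0.09875711]), 'ee_rot': array([-2.22117033e+00, -2.22157403e+00, -2.84312762e-04]), 'force': array([-0.35436669,  0.93677268, -0.90025598]), 'ft_torque': array([ 0.19841083, -0.00904702,  0.02020905]), 'width': 0.36497830116303154}
```

View pics/c2side.png

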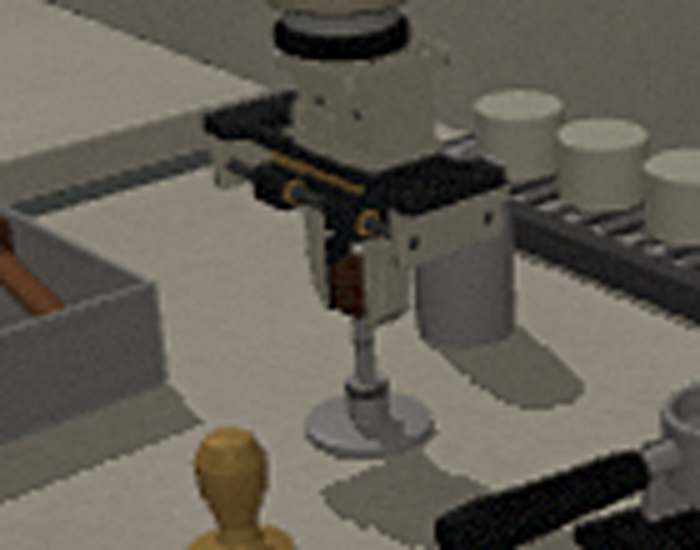

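Call:
apply_moves --pt "0 0 -1 0 0 0" --pt "0 0 -2.5 0 0 0" --pt "0 0 -3 0 0 0" --pt "0 0 -3 0 0 0" --pt "0 0 -2.5 0 0 0"

```text
clock: 4.15
position: [0.5523, 0.3018, 0.2209]
ee_rot: [2.221, 2.221, 0.001]
force: [0.2, 0.4, -3.3]
width: 0.365
```

Call:
apply_moves --pt "-1 0.5 0 0 0 0" --pt "-2.5 0.5 0 0 0 0" --pt "-3 0.5 0 0 0 0" --pt "-3 0.5 0 0 0 0" --pt "-3 0.5 0 0 0 0"

```text
clock: 4.65
position: [0.5768, 0.1748, 0.2177]
ee_rot: [-2.222, -2.221, 0.003]
force: [0.8, 0.2, -3.5]
width: 0.359
```

Call:
apply_moves --pt "-3 0.5 0 0 0 0" --pt "-3 0.5 0 0 0 0" --pt "-3 0.5 0 0 0 0" --pt "-2.5 0.4 0 0 0 0" --pt "-1.4 0 0 0 0 0"

```text
clock: 5.15
position: [0.596, 0.0443, 0.2179]
ee_rot: [2.225, 2.217, -0.004]
force: [0.1, -0.2, -3.4]
width: 0.367
```

Call:
apply_moves --pt "0 0 0 0 0 0" --pt "0 0 0 0 0 0" --pt "0 0 0 0 0 0" --pt "0 0 0 0 0 0"

```text
clock: 5.55
position: [0.5961, 0.0499, 0.2186]
ee_rot: [-2.218, -2.224, -0.0]
force: [-0.5, -0.3, -2.6]
width: 0.364
```

Run:
```python
from h import *
for n in('side','top'):
    p,d=grab(n,n+'3')
    u,v=map(int,proj(n,[.595,.048,.13])); c=p[max(v-55,0):v+55,u-70:u+70,::-1]; cv2.imwrite(f'pics/c3{n}.png',cv2.resize(c,None,fx=5,fy=5,interpolation=2)); print(u,v)
s=arm.observe();print(s['position'],s['ee_rot'],s['force'],s['width'])
```

```text
255 156
235 162
[0.59617133 0.04932737 0.21867845] [-2.21932475e+00 -2.22310219e+00 -3.16202592e-04] [ 0.21785468 -0.80069609 -2.55623578] 0.36399340937669034
```

View pics/c3side.png

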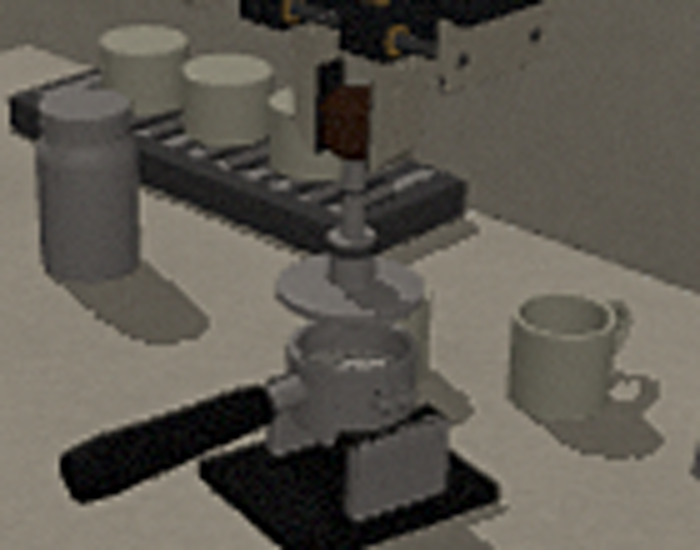

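View pics/c3top.png

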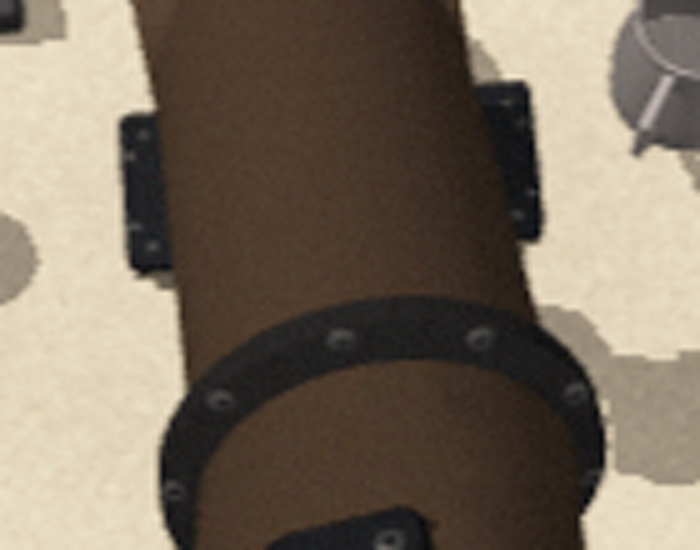

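Run:
```python
from h import *
from scipy.optimize import least_squares
z=np.load('pics/side3.npz'); W=world('side',z['d']); 
def fit(box,zlo,zhi,zp,R):
    u0,u1,v0,v1=box; w=W[v0:v1,u0:u1]; m=(w[...,2]>zlo)&(w[...,2]<zhi)&(np.hypot(w[...,0]-.594,w[...,1]-.046)<.06)
    c=max(cv2.findContours(m.astype(np.uint8),0,1)[0],key=cv2.contourArea)
    h=cv2.convexHull(c)[:,0]
    pts=np.array([ray('side',a+u0,b+v0,zp)[:2] for a,b in h])
    s=least_squares(lambda c:np.hypot(*(pts-c[:2]).T)-c[2],[.594,.046,R],loss='soft_l1',f_scale=.002)
    print(m.sum(),s.x.round(4),(w[m].min(0)+w[m].max(0))/2, w[m].max(0)-w[m].min(0))
fit((225,285,140,172),.121,.132,.127,.039)
z=np.load('pics/side0.npz'); W=world('side',z['d']); fit((238,276,155,190),.086,.097,.092,.035)
```

```text
293 [0.591  0.0471 0.0411] [0.59335726 0.05007215 0.12635204] [0.07683419 0.07791883 0.01052661]
173 [0.5911 0.0452 0.0384] [0.59439174 0.04636072 0.09062812] [0.06960113 0.06801647 0.00920245]
```

Call:
apply_moves --pt "-0.25 0.05 1 0 0 0" --pt "0 0 1 0 0 0" --pt "0 0 0.3 0 0 0" --pt "0 0 0 0 0 0" --pt "0 0 0 0 0 0"

```text
clock: 6.15
position: [0.5968, 0.0457, 0.1956]
ee_rot: [-2.221, -2.221, 0.0]
force: [-0.5, -0.2, -2.5]
width: 0.364
```

Call:
apply_moves --pt "0 0 0 0 0 0" --pt "0 0 0 0 0 0"

```text
clock: 6.35
position: [0.597, 0.0457, 0.1961]
ee_rot: [2.221, 2.221, 0.001]
force: [-0.0, -0.1, -1.9]
width: 0.366
```

Run:
```python
from h import *
for n in('side',):
    p,d=grab(n,n+'4')
    u,v=map(int,proj(n,[.595,.048,.13])); c=p[max(v-55,0):v+55,u-70:u+70,::-1]; cv2.imwrite(f'pics/c4{n}.png',cv2.resize(c,None,fx=5,fy=5,interpolation=2)); print(u,v)
s=arm.observe();print(s['position'],s['ee_rot'],s['force'],s['width'])
```

```text
255 156
[0.59696084 0.04573216 0.19605509] [2.22114184e+00 2.22132975e+00 8.44462214e-04] [-0.90144008  0.89238468 -3.12453301] 0.3636603993838743
```

View pics/c4side.png

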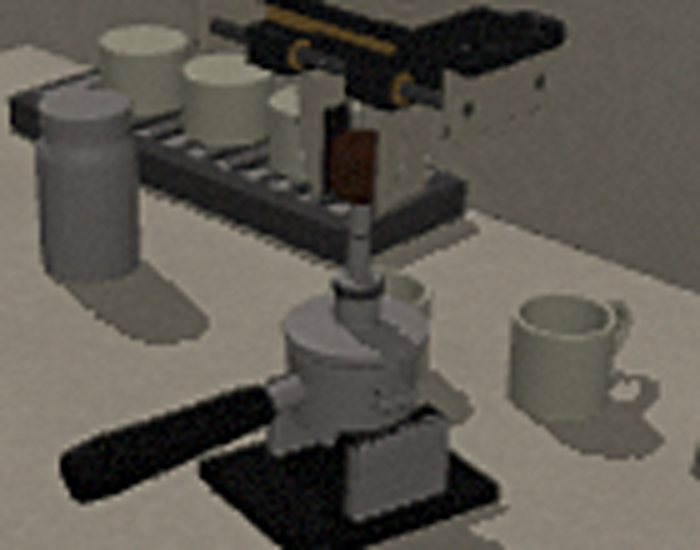

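Run:
```python
from h import *
z0=np.load('pics/side0.npz');z4=np.load('pics/side4.npz')
W0=world('side',z0['d']);W4=world('side',z4['d'])
for nm,W,lo,hi in(('rim',W0,.086,.097),('foot',W4,.094,.108)):
    m=(W[...,2]>lo)&(W[...,2]<hi)&(np.hypot(W[...,0]-.594,W[...,1]-.046)<.055)
    v,u=np.nonzero(m); print(nm,m.sum(),'cols',u.min(),u.max(),'rows',v.min(),v.max())
    for r in range(v.min(),v.max()+1): print(r,u[v==r].min(),u[v==r].max(),end='; ')
    print()
p=z4['p'];
for r in(165,167,170,173): print(r,p[r,235:280].mean(1).astype(int))
print([proj('side',[.5945+a,.048+b,z]).round(1) for a,b,z in((0,0,.092),(0,0,.104),(.01,0,.104),(0,.01,.104))])
```

```text
rim 173 cols 243 268 rows 164 177
164 249 260; 165 246 263; 166 245 265; 167 244 266; 168 243 267; 169 243 268; 170 243 268; 171 243 268; 172 243 268; 173 243 267; 174 244 267; 175 244 266; 176 248 263; 177 249 261; 
foot 279 cols 242 270 rows 160 175
160 248 263; 161 245 266; 162 244 267; 163 243 269; 164 242 269; 165 242 270; 166 242 270; 167 242 270; 168 242 270; 169 243 270; 170 243 269; 171 245 268; 172 247 266; 173 250 264; 174 256 261; 175 253 253; 
165 [130 129 130 127 129 126 106 111 112 109 110 111 109 108 111 111 106  76
  67  71  80  78  78  75  70  56  71  83 112 107 107 104 105 105 102 108
 128 129 127 125 127 127 128 128 130]
167 [128 127 128 130 130 127 109  96 119 113 113 110 108 110 109 110 111 108
 111 104  69  74  74  72  76  73  76  71  72  83 114 106 108 110 105 106
 134 130 130 130 130 128 128 128 129]
170 [125 127 128 126 130 128 129  74  59  65  78 101 117 117 116 111 109 110
 107 108 108 108 108 104  69  74  75  77  77  78  78  77  77  70  67  94
 131 127 124 124 123 120 124 127 125]
173 [130 128 129 128 129 129 126  80  51  60  66  77  66  60  67  77  76  76
  76  77  78  81  80  80  81  80  80  78  78  72  66  71  62  72  80  92
 135 130 127 126 126 124 125 125 126]
[array([254.8, 169.5]), array([254.9, 165.5]), array([257.4, 164.3]), array([252.1, 164.3])]
```

Call:
apply_moves --pt "0.05 -0.05 0.2 0 0 0" --pt "0 0 0.1 0 0 0" --pt "0 0 0 0 0 0" --pt "0 0 0 0 0 0"

```text
clock: 6.8
position: [0.5963, 0.0462, 0.1927]
ee_rot: [-2.221, -2.221, 0.0]
force: [-0.1, 0.3, -3.4]
width: 0.363
```

Call:
apply_moves --pt "0 0 0.1 0 0 0" --pt "0 0 0 0 0 0" --pt "0 0 0.1 0 0 0" --pt "0 0 0 0 0 0"

```text
clock: 7.2
position: [0.5963, 0.0462, 0.1907]
ee_rot: [2.221, 2.222, 0.0]
force: [-0.7, 0.1, -2.5]
width: 0.362
```

Call:
apply_moves --pt "0 0 0.1 0 0 0" --pt "0 0 0 0 0 0" --pt "0 0 0 0 0 0"

```text
clock: 7.5
position: [0.5965, 0.0463, 0.1902]
ee_rot: [2.221, 2.221, 0.001]
force: [-1.3, 0.6, 4.5]
width: 0.363
```

Call:
apply_moves --pt "0 0 0.1 0 0 0" --pt "0 0 0 0 0 0" --pt "0 0 0 0 0 0"

```text
clock: 7.8
position: [0.5965, 0.0464, 0.1889]
ee_rot: [2.221, 2.222, 0.001]
force: [0.1, 1.2, 4.1]
width: 0.362
```

Call:
apply_moves --pt "0 0 0.4 0 0 0" --pt "0 0 0.4 0 0 0" --pt "0 0 0.4 0 0 0" --pt "0 0 0 0 0 0" --pt "0 0 0 0 0 0"

```text
clock: 8.3
position: [0.5958, 0.0459, 0.1759]
ee_rot: [-2.221, -2.221, 0.002]
force: [0.4, -0.5, -2.6]
width: 0.362
```

Call:
apply_moves --pt "0 0 0.05 0 0 0" --pt "0 0 0.05 0 0 0" --pt "0 0 0 0 0 0"

```text
clock: 8.6
position: [0.596, 0.046, 0.1758]
ee_rot: [-2.221, -2.221, 0.001]
force: [-1.6, -1.3, 2.6]
width: 0.364
```

Run:
```python
from h import *
for n in('side',):
    p,d=grab(n,n+'5')
    u,v=map(int,proj(n,[.595,.048,.13])); c=p[max(v-55,0):v+55,u-70:u+70,::-1]; cv2.imwrite(f'pics/c5{n}.png',cv2.resize(c,None,fx=5,fy=5,interpolation=2)); print(u,v)
s=arm.observe();print(s['position'],s['ee_rot'],s['force'],s['width'])
```

```text
255 156
[0.596009   0.04600531 0.17581085] [-2.22136389e+00 -2.22121857e+00  6.26821507e-04] [-2.22412083 -1.06192884  2.62378518] 0.3656065704122039
```

View pics/c5side.png

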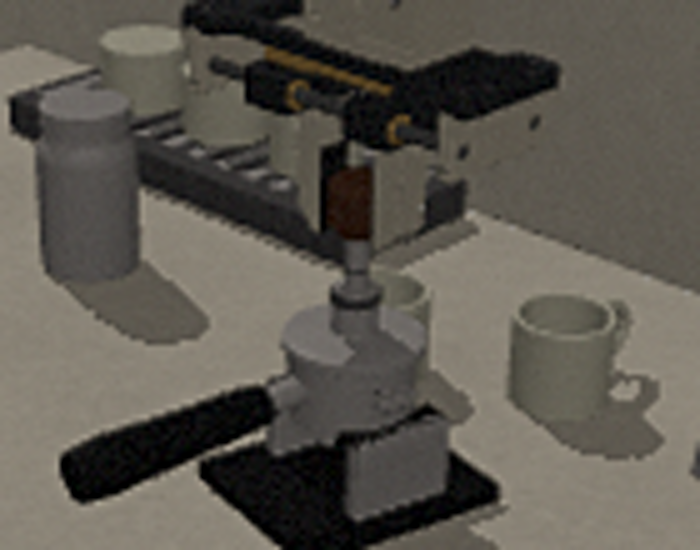

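Call:
apply_moves --pt "0 0 0.04 0 0 0" --pt "0 0 0.04 0 0 0" --pt "0 0 0 0 0 0"

```text
clock: 8.95
position: [0.5961, 0.046, 0.1749]
ee_rot: [-2.221, -2.221, 0.001]
force: [-3.2, -1.8, 4.4]
width: 0.363
```

Call:
apply_moves --pt "0 0 0.04 0 0 0" --pt "0 0 0.04 0 0 0" --pt "0 0 0 0 0 0"

```text
clock: 9.25
position: [0.5962, 0.0461, 0.174]
ee_rot: [-2.221, -2.221, 0.0]
force: [-3.0, -1.0, 3.5]
width: 0.362
```

Call:
apply_moves --pt "0 0 0.03 0 0 0" --pt "0 0 0.03 0 0 0" --pt "0 0 0 0 0 0"

```text
clock: 9.55
position: [0.5962, 0.0461, 0.1734]
ee_rot: [-2.221, -2.221, 0.0]
force: [-4.1, -1.3, 3.4]
width: 0.361
```

Call:
apply_moves --pt "0 -0.03 0.03 0 0 0" --pt "0 0 0.04 0 0 0" --pt "0 0 0 0 0 0"

```text
clock: 9.85
position: [0.596, 0.0461, 0.1728]
ee_rot: [2.221, 2.221, 0.0]
force: [-3.8, -1.4, 3.1]
width: 0.365
```

Call:
apply_moves --pt "0 0 0.04 0 0 0" --pt "0 0 0.04 0 0 0" --pt "0 0 0 0 0 0"

```text
clock: 10.15
position: [0.596, 0.0461, 0.172]
ee_rot: [2.221, 2.221, 0.0]
force: [-3.9, -2.2, 3.2]
width: 0.365
```

Call:
apply_moves --pt "0 0 0.04 0 0 0" --pt "0 0 0.04 0 0 0" --pt "0 0 0 0 0 0"

```text
clock: 10.45
position: [0.596, 0.0462, 0.1711]
ee_rot: [2.221, 2.222, -0.0]
force: [-3.5, -2.0, 3.6]
width: 0.367
```

Call:
apply_moves --pt "0 0 0.04 0 0 0" --pt "0 0 0.04 0 0 0" --pt "0 0 0 0 0 0"

```text
clock: 10.75
position: [0.5961, 0.0462, 0.1705]
ee_rot: [2.221, 2.221, 0.0]
force: [-3.1, -1.5, 4.3]
width: 0.364
```

Call:
apply_moves --pt "0 0 0.04 0 0 0" --pt "0 0 0.04 0 0 0" --pt "0 0 0 0 0 0"

```text
clock: 11.05
position: [0.5964, 0.0462, 0.1703]
ee_rot: [2.221, 2.221, 0.001]
force: [-4.3, -2.1, 8.5]
width: 0.364
```

Call:
apply_moves --pt "0 0 0.04 0 0 0" --pt "0 0 0.04 0 0 0" --pt "0 0 0 0 0 0"

```text
clock: 11.35
position: [0.5966, 0.0462, 0.17]
ee_rot: [2.221, 2.221, 0.002]
force: [-5.4, -2.1, 13.7]
width: 0.365
```

Call:
apply_moves --pt "0 -0.04 -0.04 0 0 0" --pt "0 0 -0.04 0 0 0" --pt "0 0 0 0 0 0" --pt "0 0 0 0 0 0"

```text
clock: 11.75
position: [0.5963, 0.0462, 0.1701]
ee_rot: [2.221, 2.221, 0.002]
force: [-1.1, -1.5, 6.0]
width: 0.361
```

Run:
```python
from h import *
for n in('side',):
    p,d=grab(n,n+'6')
    u,v=map(int,proj(n,[.595,.048,.13])); c=p[max(v-35,0):v+25,u-40:u+40,::-1]; cv2.imwrite(f'pics/c6{n}.png',cv2.resize(c,None,fx=8,fy=8,interpolation=2)); print(u,v)
s=arm.observe();print(s['position'],s['ee_rot'],s['force'],s['width'])
```

```text
255 156
[0.59637305 0.04617051 0.17014714] [2.22047830e+00 2.22073325e+00 2.14432836e-03] [-1.33066222 -1.61520129  6.38116181] 0.3666759300325203
```

View pics/c6side.png

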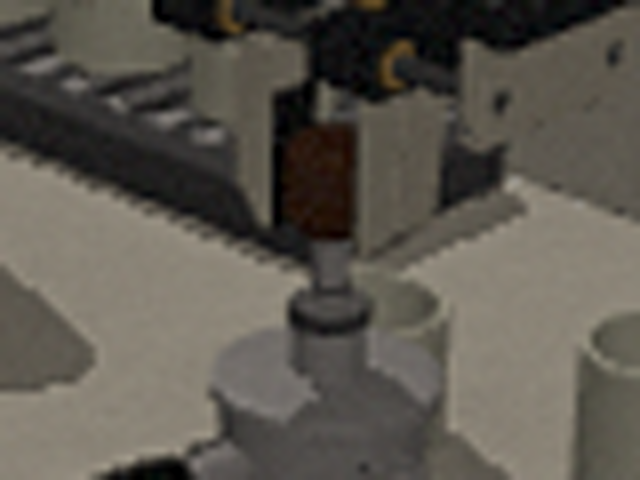

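Call:
apply_moves --pt "0 0 0 0 0 0" --pt "0 0 0 0 0 0" --pt "0 0 0 0 0 0" --claw -0.3

```text
clock: 12.1
position: [0.5958, 0.0467, 0.1694]
ee_rot: [-2.221, -2.222, -0.001]
force: [0.1, 0.2, -0.2]
width: 0.576
```

Call:
apply_moves --pt "0 0 -2 0 0 0" --pt "0 0 -3 0 0 0" --pt "0 0 -4 0 0 0" --pt "-2 -1 -1 0 0 0" --pt "-4 -1 0 0 0 0"

```text
clock: 12.6
position: [0.5768, -0.011, 0.2715]
ee_rot: [2.214, 2.227, 0.007]
force: [-0.4, -0.7, -0.3]
width: 0.646
```

Call:
apply_moves --pt "-4 -1 0 0 0 0" --pt "-4 -1 0 0 0 0" --pt "-4 -1 0 0 0 0" --pt "-4 -1 0 0 0 0" --pt "-4 -2 0 0 0 0" --claw 1

```text
clock: 13.1
position: [0.5153, -0.2154, 0.2692]
ee_rot: [2.221, 2.222, 0.0]
force: [0.9, -1.0, -0.0]
width: 0.264
```

Run:
```python
from h import *
for n in('side','top'):
    p,d=grab(n,n+'7')
    u,v=map(int,proj(n,[.595,.048,.13])); c=p[max(v-35,0):v+25,u-40:u+40,::-1]; cv2.imwrite(f'pics/c7{n}.png',cv2.resize(c,None,fx=8,fy=8,interpolation=2)); print(u,v)
s=arm.observe();print(s['clock'],s['position'],s['ee_rot'],s['force'],s['width'])
for X in([.596,.047,.126],[.596,.047,.131],[.596,.047,.168]): print((proj('side',X)-[215,121])*8)
```

```text
255 156
235 162
13.2 [ 0.51168543 -0.22124443  0.26955689] [ 2.23146105  2.20943358 -0.00505997] [0.84052662 0.09227503 0.31309714] 0.180071736608397
[326.62117623 295.30222289]
[327.07129507 281.47689034]
[330.47156558 177.0380939 ]
```

View pics/c7side.png

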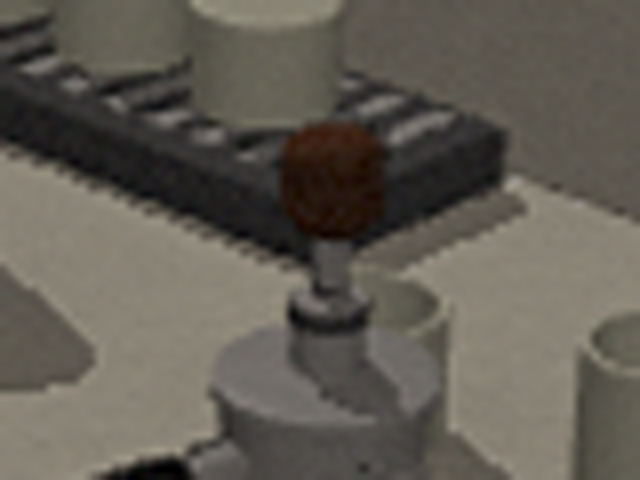

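View pics/top7.png

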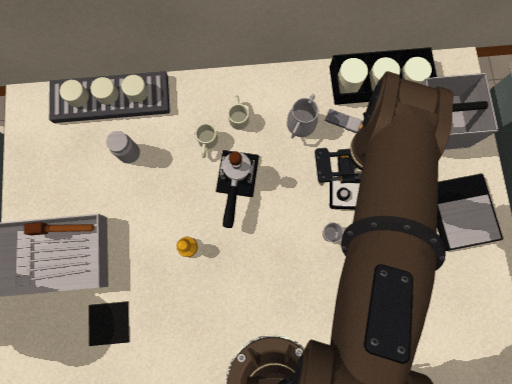

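Run:
```python
from h import *
p=np.load('pics/side7.npz')['p'].astype(int)
u=256
for r in range(134,170): print(r,p[r,253:260].sum(1)//3)
m=(p[...,0]>p[...,2]+18)&(p[...,0]<120); m[:130]=0;m[155:]=0;m[:,:240]=0;m[:,275:]=0
v,uu=np.nonzero(m);print(v.min(),v.max(),uu.min(),uu.max(),m.sum())
for z in(.150,.160,.165,.1675,.170): print(z,proj('side',[.5955,.047,z]),proj('side',[.5955,.047,z-.037]),)
print(proj('side',[.5955,.047,.126]))
W=world('top',np.load('pics/top7.npz')['d']); P=W[140:185,215:262].reshape(-1,3); k=P[P[:,2]>.15]; print(len(k),np.percentile(k[:,2],[50,90,100]),(k.max(0)+k.min(0))/2)
f=P[(P[:,2]>.094)&(P[:,2]<.105)]; print('foot',f.mean(0),np.median(f[:,2]),(f.max(0)+f.min(0))/2)
```

```text
134 [92 90 85 72 39 51 77]
135 [94 94 88 68 72 74 70]
136 [66 62 51 53 53 56 46]
137 [36 34 36 37 41 39 40]
138 [37 42 34 43 40 32 40]
139 [40 34 40 39 39 34 34]
140 [33 33 30 25 33 32 32]
141 [22 27 23 26 30 30 24]
142 [23 22 29 18 28 25 23]
143 [25 18 22 22 16 22 15]
144 [24 22 23 27 18 23 20]
145 [25 26 25 24 27 24 28]
146 [19 26 22 21 22 25 21]
147 [26 23 18 14 32 20 21]
148 [27 27 17 27 19 22 26]
149 [13 11 22 19 17 25 16]
150 [20 25  9 10 12 15 21]
151 [33 56 78 62 60 57 25]
152 [31 64 81 79 76 69 55]
153 [24 61 78 77 77 74 89]
154 [ 64  52  77  78  78  89 117]
155 [ 93  65  78  78  75  77 102]
156 [115  42  77  82  73  73 103]
157 [105  41  37  43  56  71 117]
158 [116  91  70  72  71  68  87]
159 [100 114 113  71  73  81  74]
160 [52 66 68 69 60 63 36]
161 [24 31 36 36 27 31 24]
162 [55 38 38 32 42 42 52]
163 [75 76 79 80 80 79 74]
164 [75 77 84 82 80 76 70]
165 [75 76 80 79 81 78 70]
166 [73 81 78 80 80 77 68]
167 [67 77 80 78 77 74 68]
168 [99 73 82 81 79 76 74]
169 [113 102  71  74  72  75  73]
136 154 250 262 154
0.15 [255.97094276 149.59649115] [255.55551422 162.42627939]
0.16 [256.08582872 146.04843795] [255.66632091 159.00420749]
0.165 [256.14369859 144.26122765] [255.72212857 157.28068484]
0.1675 [256.17274117 143.36429796] [255.75013434 156.41577524]
0.17 [256.20185587 142.46514091] [255.77820841 155.54875654]
[255.69977296 157.97109915]
161 [0.1815401  0.18538711 1.18684819] [0.45435665 0.04358268 0.6724982 ]
foot [0.58813913 0.04854632 0.0998441 ] 0.0997142209301361 [0.59485708 0.04931952 0.09949221]
```

Call:
apply_moves --pt "0 0 0 0 0 0" --pt "0 0 0 0 0 0" --pt "0 0 0 0 0 0"

```text
clock: 13.5
position: [0.5161, -0.2124, 0.2694]
ee_rot: [-2.218, -2.224, -0.001]
force: [0.1, 1.4, -1.2]
width: 0.006
```

Call:
apply_moves --pt "-2 -1 0 0 0 0" --pt "-1.6 -0.8 2 0 0 0" --pt "0 0 4 0 0 0" --pt "0 0 4 0 0 0" --pt "0 0 4 0 0 0"

```text
clock: 14.0
position: [0.4983, -0.2488, 0.1284]
ee_rot: [2.219, 2.223, 0.001]
force: [-0.1, -0.1, 0.1]
width: 0.003
```

Call:
apply_moves --pt "0 0 1.4 0 0 0" --pt "0 0 0 0 0 0" --pt "0 0 0 0 0 0" --pt "0 0 0 0 0 0" --pt "0 0 0 0 0 0"

```text
clock: 14.5
position: [0.4985, -0.25, 0.1169]
ee_rot: [2.219, 2.221, 0.002]
force: [0.6, 0.1, -0.8]
width: 0.008
```

Run:
```python
from h import *
p,d=grab('side','side8')
c=p[200:300,260:400,::-1]; cv2.imwrite(f'pics/c8side.png',cv2.resize(c,None,fx=5,fy=5,interpolation=2))
s=arm.observe();print(s['clock'],s['position'],s['ee_rot'],s['force'],s['width'])
q=s['position']; print((proj('side',[*q[:2],q[2]-.022])-[260,200])*5,(proj('side',[*q[:2],.062])-[260,200])*5)
```

```text
14.55 [ 0.4983511 -0.2499537  0.1167698] [2.21974261e+00 2.22053518e+00 1.60928161e-03] [-0.10280516  0.30627103 -0.20374057] 0.007008950639691941
[351.31492957 152.68092993] [341.66682826 215.68883318]
```

View pics/c8side.png

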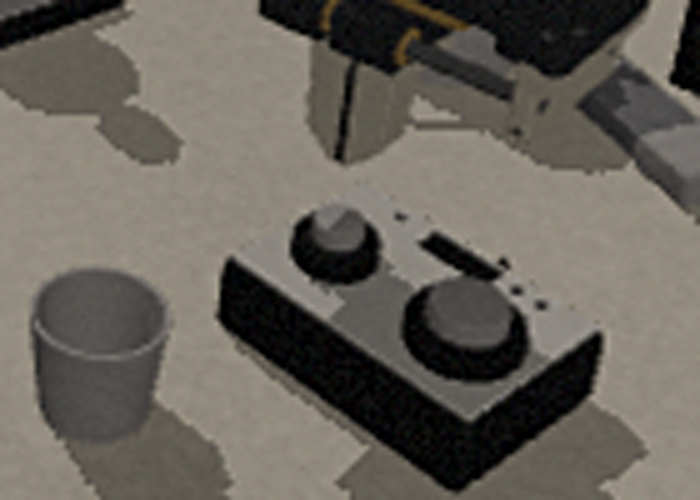

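Call:
apply_moves --pt "0.05 -0.1 1.5 0 0 0" --pt "0 0 1.3 0 0 0" --pt "0 0 0.2 0 0 0" --pt "0 0 0 0 0 0" --pt "0 0 0 0 0 0"

```text
clock: 15.05
position: [0.4968, -0.2495, 0.0859]
ee_rot: [2.221, 2.221, 0.0]
force: [-0.5, -0.2, -0.7]
width: 0.006
```

Call:
apply_moves --pt "0 0 0.2 0 0 0" --pt "0 0 0.2 0 0 0" --pt "0 0 0 0 0 0" --pt "0 0 0 0 0 0"

```text
clock: 15.45
position: [0.4971, -0.2496, 0.082]
ee_rot: [2.221, 2.221, 0.001]
force: [1.0, -0.6, 2.8]
width: 0.005
```

Call:
apply_moves --pt "0 0 0.15 0 0 0" --pt "0 0 0.1 0 0 0" --pt "0 0 0 0 0 0" --pt "0 0 0 0 0 0"

```text
clock: 15.85
position: [0.4971, -0.2496, 0.0794]
ee_rot: [2.221, 2.221, 0.001]
force: [2.3, -1.8, 4.6]
width: 0.004
```

Call:
apply_moves --pt "0 0 0.1 0 0 0" --pt "0 0 0 0 0 0" --pt "0 0 0 0 0 0"

```text
clock: 16.15
position: [0.4971, -0.2495, 0.0784]
ee_rot: [2.221, 2.221, 0.001]
force: [1.8, -1.6, 4.7]
width: 0.003
```

Run:
```python
from h import *
p,d=grab('side','side9')
c=p[200:300,260:400,::-1]; cv2.imwrite(f'pics/c9side.png',cv2.resize(c,None,fx=5,fy=5,interpolation=2))
```

```text
(no output)
```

View pics/c9side.png

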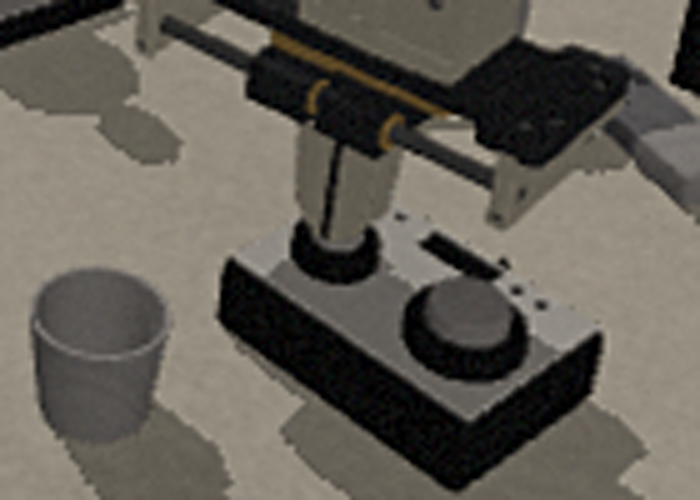

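Call:
apply_moves --pt "0 0 0.06 0 0 0" --pt "0 0 0 0 0 0" --pt "0 0 0 0 0 0"

```text
clock: 16.5
position: [0.4971, -0.2496, 0.0782]
ee_rot: [2.221, 2.221, 0.001]
force: [0.4, -0.5, 12.0]
width: 0.006
```

Call:
apply_moves --pt "0 0 -1 0 0 0" --pt "0 0 -3 0 0 0" --pt "0 0 -4 0 0 0" --pt "0 -1 -4 0 0 0" --pt "-1 -3 -1 0 0 0"

```text
clock: 17.0
position: [0.4593, -0.2582, 0.211]
ee_rot: [2.214, 2.223, 0.004]
force: [0.5, -0.3, -0.3]
width: 0.003
```

Call:
apply_moves --pt "0 -3 0 0 0 0" --pt "0 -2 0 0 0 0" --pt "0 0 0 0 0 0" --pt "0 0 0 0 0 0" --pt "0 0 0 0 0 0"

```text
clock: 17.5
position: [0.4071, -0.2589, 0.2074]
ee_rot: [-2.22, -2.222, -0.0]
force: [-0.1, 0.7, -0.2]
width: 0.003
```

Run:
```python
from h import *
p,d=grab('side','side10'); grab('top','top10')
c=p[100:310,140:400,::-1]; cv2.imwrite(f'pics/c10side.png',cv2.resize(c,None,fx=3,fy=2.8,interpolation=2))
s=arm.observe();print(s['clock'],s['position'],s['force'])
a=np.load('pics/side7.npz')['p'].astype(int)
print(abs(a[135:178,238:276]-p[135:178,238:276].astype(int)).mean())
```

```text
17.6 [ 0.40723737 -0.25902286  0.20729989] [-0.08840198 -0.52799695  0.59213287]
12.32843737250102
```

View pics/c10side.png

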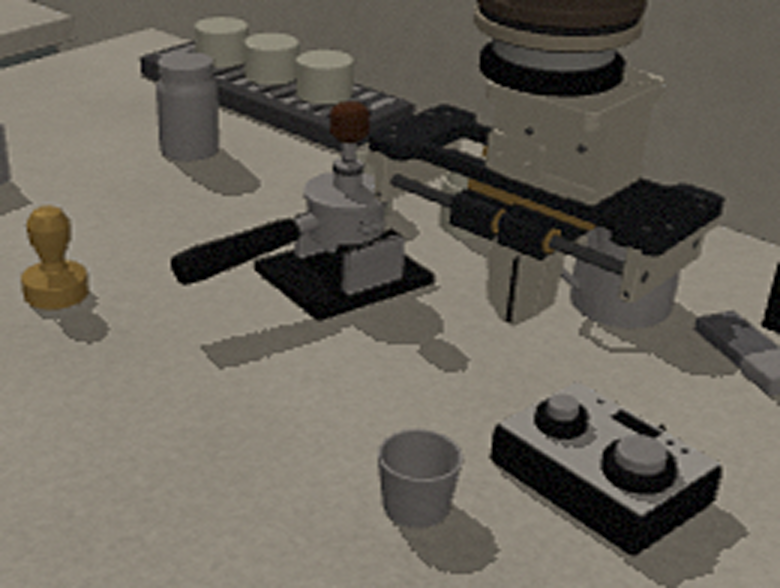

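View pics/top10.png

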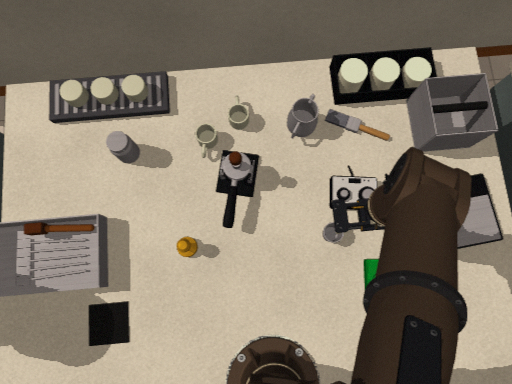

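Run:
```python
from h import *
p=np.load('pics/side10.npz')['p']
cv2.imwrite('pics/c11.png',cv2.resize(p[132:182,230:282,::-1],None,fx=11,fy=11,interpolation=2))
```

```text
(no output)
```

View pics/c11.png

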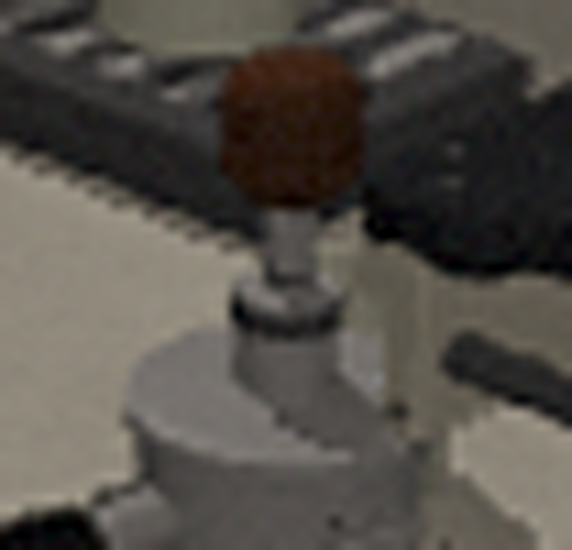

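The engraved line shows at (288,278), just above the sleeve top, and the foot sits flat on the rim. That means a single basket. The small button has been pressed to its stop and the arm is clear.

```bash
python3 -c "
from h import *
print(order.sign_off(), arm.observe()['clock'])"
```

```text
the job is handed in; nothing more can be done
the job is handed in; nothing more can be done
```

The basket is a **single**, so I pressed the small dose button and did not touch the large one. The job is handed in; the last clock reading before that was 17.6 s of the 54 s.

- **Gauge:** I set it on the basket rim, within about 2 mm of centre, and pushed the rod down until it bottomed.
- **Force on the basket floor:** the wrist force peaked at 13.7 N. About 10 N of that was on the floor, under the 20 N limit.
- **Reading:** the rod travel gives a depth of about 19 mm, and the knob height in the top image gives about 20 mm. Both are well short of the 24 mm limit. The last close-up shows the line just above the sleeve.
- **Button:** it went down to its stop (force rose to 12 N there) and sprang back.
- **Last look:** the gauge stands on the rim with its reading, the arm is clear, and nothing else on the counter appears to have moved.

**Discrepancies:**
- The two cameras disagreed by 2–5 mm sideways. I used averages and offsets within one camera.
- I only noticed the rod had bottomed one step late, then eased off before letting go.
- The thin floor's spring-back may hold the foot a few tenths of a millimetre off the rim. The top camera put the foot's upper face at 99.7 mm, where 99 mm was expected.
- A picture-difference check on the gauge (taken before and after the button press) read 12 grey levels, so it proved nothing. The arm and its shadow had entered that part of the view, and I judged the gauge by eye instead.

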